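Clamp a leaded-glass panel on the sloped board

TASK

Slide the framed glass panel along the ledge of the sloped board until it butts squarely against the end stop under the vise, then wind the red crank handle clockwise until the vise's orange foot presses firmly down on the panel's frame and the handle stiffens against its spring; do not force it hard beyond that. Let go of the handle and leave the other things round the board alone.

Things in the scene. Friction and masses are not known exactly. Their poses are not given: they have to be found in the camera images.
- board: White sloped work board, 180 (x) x 380 (y) mm, fixed on the bench, tilted 28 deg to face the robot. Axes: x up the slope, y along the ledge towards the vise, z square out of it. Origin: centre of its upper face. Aluminium ledge 12 mm high on its low edge (upper side at x -70). Below, 'board x, y, z' are mm in this frame.
- stop_face (a point): Middle of the foot of the face that the panel must butt against (board x -5, y +90, z 0): the dark steel end stop, 16 mm high, 15 mm wide, crossing the board. The blue vise column stands beyond it (y 105 to 135); its head reaches back over the board (x -40 to +10, y 52 to 135, z 72 to 98).
- panel: Loose leaded-glass panel in a pale wooden frame, 0.35 kg, flat on the board on the ledge: 110 (x, up slope) x 130 (y) x 14 mm (z). Rails 26 mm wide; the glass between is sunk 4 mm. Origin: centre of its underside, axes as the board's. Starts 30 to 70 mm short of the stop; home, its origin is at board x -15, y +25, z 0 and the foot is above its end rail.
- foot: The vise's orange round pressing foot (22 mm across, 10 mm high) under the blue head; origin at the centre of its pressing face, board x -15, y +77. It moves square to the board, hung from the steel jaw on a spring (5 N per mm, 8 mm travel, then solid). Free, the face is 36 mm above the board at crank 0 and comes down 20 mm per turn.
- crank_hub (a point): Point on the crank's axis, on top of the hub, level with the top of the steel crank arm: board x -15, y +77, z 109. The axis is square to the board, so 28 deg from vertical. The crank does not rise or sink as it turns.
- knob_mid (a point): Middle of the crank's red handle: a cylinder 24 mm in diameter, 40 mm long, parallel to the crank axis and 45 mm from it, standing on the arm's end (board z 110 to 150, this point 130). It spins freely on its own axis, so it can be carried round in a circle without turning the gripper. Nothing beside it above the arm.
- crank (a joint): Crank angle, rad; grows clockwise as seen from above, lowering the foot 20 mm per 6.28. At 0 the arm points up the slope (board +x), at 1.57 to board -y. Starts at 0 to 3.5. The foot meets the panel at about 6.9; its spring is fully pressed at about 9.4. Drags with about 3 N at the handle; stays where left (springs back a little if forced solid).
- pliers: Bystander, loose: red-handled pliers (on the bench; origin on its underside). Leave it alone.
- knife: Bystander, loose: grey knife (on the bench; origin on its underside). Leave it alone.
- spool: Bystander, loose: white spool of chain (on the bench; origin on its underside). Leave it alone.
- flux: Bystander, loose: flux jar (on the bench; origin on its underside). Leave it alone.
- came: Bystander, loose: small bright strip of metal came, 70 mm long (on the bench; origin on its underside). Leave it alone.
Not all that is in view belongs to the job. There is more than one size of the panel; the job needs the smallest.

How it is judged:
By the outcome, as a careful person would: the job done as asked, in the order asked, and still so for the second after the job is handed in, with the robot touching nothing.
It also fails if it takes over 67 s, if anything falls off the work surface, if the arm or the gripper's body presses on something with over 40 N, if the wrist force passes 120 N, or if a joint passes its speed limit or range.

ROBOT

A 6-joint arm with a two-finger parallel gripper is mounted at the origin on the work surface. World frame = base frame: x ahead of the robot, y to its left, z up, the work surface at z = 0. Lengths are in mm, angles in rad, forces in N, time in s.
With the tool pointing down it reaches from about 350 to 875 mm from the base axis. Payload 4.2 kg.
Tool frame: the origin (TCP) lies on the mounting face of the last link; the fingertips stand 173 mm ahead of it and the grasp point (between the pads) lies 155 mm ahead of it; z points along the fingers, y is the line along which they close (so a half turn about z gives the same grasp; the last joint's range is limited). The gripper opens to 85 mm and grips with 20 to 120 N. Pads are 22 mm wide; open, the fingers measure 114 mm over their backs; the gripper's body (76 mm by 85 mm) begins 54 mm behind the grasp point. The pads swing forward as they close: fully open they stand 13 mm farther back than shut.
Start: joints at [-1.049, 0.385, 0.008, 0, -1.194, -0.259], TCP at [162.383, -603.516, 404.712] pointing down, gripper open.
Joint ranges: [-3.14, 3.14], [-1.21, 2.06], [-1.07, 1.41], [-3.16, 2.05], [-2.99, -0.16], [-3.1, 3.1]. Speed limits (rad/s): [2.79, 2.79, 3.14, 3.14, 3.14, 3.14].

INTERFACE

Orientations are given as a unit quaternion [x, y, z, w].
In Python, from bench import arm gives the robot as it stands. The module is installed in compiled form; this text tells all that it offers.
- The arm moves only by the tool move_arm, never from a script. Its arguments are lists of equal length, an entry for each row: "fingers": the finger opening in mm, from 0 to 85.4; "travel": the shift along the tool's x, y, z in mm, a list of three; "dr": the turn, a rotation vector about the tool's x, y, z in rad, a list of three. A call has 1 to 10 rows; each row is the pose to reach, as a shift and turn from the pose commanded when the call began, along the tool's axes at that moment; what a row does not reach only later rows make up. A row lasts 1/10 s, in which the tool goes at most 50 mm and 8.59 degrees, less where a joint would pass 70% of its speed; a pose out of reach is approached as far as the arm can. A call with a gripper value outside its range is refused whole. The fingers move at their own pace and stop on an object; the grip force is fixed at half the most. Time passes only in rows, so rows that repeat a pose let the fingers close. It gives the time, the measured TCP pose, the force, the opening and the grip force at its end, in the units of the state.
- arm.read_state(): the state, without advancing time (a new reading comes with each control period).
- arm.get_image(name): name is "scene" or "top" or "wrist"; returns the picture (384x512x3 uint8, red, green, blue); there is no depth.
- arm.camera_model(name): a dict with "intrinsics" (3x3 intrinsics, pixels), "k1" (the pictures are not rectified: a ray, as slopes to the right and down, at radius r is drawn at 1 + k1 r^2 times it, then the intrinsics apply), "pose" (4x4, takes a point from camera to world coordinates). Camera axes: x right, y up, looking along -z (the intrinsics and any distortion apply to the point x, -y, -z); pixel columns grow to the right and rows downward; lengths in mm; the calibration is good to about 2 mm. A picture is of the moment at which its call begins: read the wrist's pose just before it. camera_model takes no time and is no camera call; for the wrist camera it gives the pose at the moment of the call.
- arm.job_done(): hands the job in; it is judged then, once.
The state is a dict: "clock": time; "joints": joint angles; "joint_vel": joint speeds; "joint_efforts": joint torques, N m; "position": TCP position; "ee_rot": TCP orientation; "contact_force": force on the tool from outside, world axes, zero at the start; "wrist_torque": the same for the moment, N m; "gripper_width": finger opening in mm; "grasp_force": force on a finger pad.
Only numpy, scipy, OpenCV 4.12 (cv2) and the standard library are available. Lean on these libraries where they do the work, as an engineer would, in place of code of your own. Each camera call takes 0.05 s, during which the arm holds its last target. There are 200 camera calls.

## Working session

There is one attempt and no reset: what is moved stays moved. The work goes in short steps, Python scripts to look and compute and a tool call to move; the robot and the scene stay as the last step left them, time stands still between calls to the robot, and variables do not carry over. Pictures are saved under pics/ and viewed, at most 10 in all, crops included, and the job is handed in when it is done.

Besides the shell and the picture viewer there is one more tool, called after "Call:" as name(argument=value, ...), one argument or row to a line, values as JSON. move_arm: Moves the arm, as the interface text tells. Its arguments: {"type":"object","properties":{"fingers":{"type":"array","items":{"type":"number"}},"travel":{"type":"array","items":{"type":"array","items":{"type":"number"}}},"dr":{"type":"array","items":{"type":"array","items":{"type":"number"}}}},"required":["fingers","travel","dr"]}

```bash
mkdir -p pics; cat > h.py <<'E'
import numpy as np, cv2
from bench import arm
from scipy.spatial.transform import Rotation as R
def snap(n,f):
    im=arm.get_image(n); cv2.imwrite(f'pics/{f}.png',im[:,:,::-1]); return im
E
python3 - <<'E'
from h import *
a=snap('scene','s0');b=snap('top','t0')
np.set_printoptions(precision=3,suppress=True)
cv2.imwrite('pics/st.png',np.hstack([a,b])[:,:,::-1])
for n in('scene','top','wrist'):
    m=arm.camera_model(n);print(n,m)
print(arm.read_state())
E
```

```text
scene {'intrinsics': array([[378.541,   0.   , 260.106],
       [  0.   , 378.541, 196.143],
       [  0.   ,   0.   ,   1.   ]]), 'k1': -0.09919950097787661, 'pose': array([[   0.587,   -0.464,    0.663, 1092.101],
       [   0.81 ,    0.353,   -0.469, -378.277],
       [  -0.017,    0.812,    0.583,  636.363],
       [   0.   ,    0.   ,    0.   ,    1.   ]])}
top {'intrinsics': array([[479.81 ,   0.   , 256.203],
       [  0.   , 479.81 , 199.373],
       [  0.   ,   0.   ,   1.   ]]), 'k1': -0.18769276052457476, 'pose': array([[  -0.001,    0.985,   -0.171,  295.597],
       [  -1.   ,    0.002,    0.017,   30.766],
       [   0.017,    0.171,    0.985, 1499.801],
       [   0.   ,    0.   ,    0.   ,    1.   ]])}
wrist {'intrinsics': array([[297.494,   0.   , 251.851],
       [  0.   , 297.494, 189.744],
       [  0.   ,   0.   ,   1.   ]]), 'k1': -0.03848136485669941, 'pose': array([[  -0.261,   -0.918,   -0.3  ,   85.647],
       [   0.965,   -0.247,   -0.083, -624.649],
       [   0.002,   -0.311,    0.95 ,  373.756],
       [   0.   ,    0.   ,    0.   ,    1.   ]])}
{'clock': 0.1, 'joints': array([-1.049,  0.386,  0.007, -0.   , -1.194, -0.259]), 'joint_vel': array([-0.001, -0.   ,  0.003,  0.001, -0.001,  0.   ]), 'joint_efforts': array([ -0.001, -39.332,  18.893,   4.198,  -0.003,   0.   ]), 'position': array([ 162.358, -603.367,  403.708]), 'ee_rot': array([-0.131,  0.991,  0.001, -0.   ]), 'contact_force': array([-0.875,  0.128,  0.016]), 'wrist_torque': array([-0.021,  0.012, -0.   ]), 'grasp_force': 0.0, 'gripper_width': 85.31016168981651}
```

View pics/s0.png

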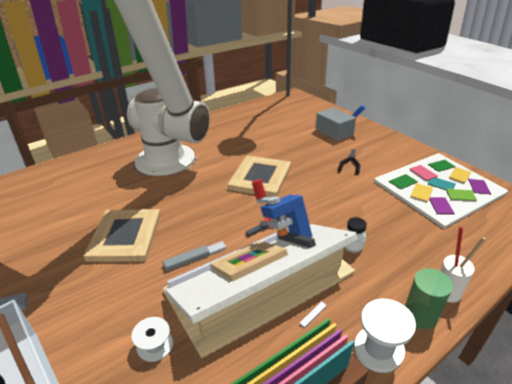

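View pics/t0.png

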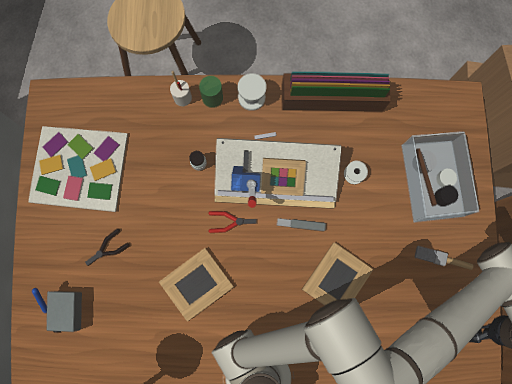

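The top view has three framed panels: (284,178) on the board, and (197,283) and (338,273) loose on the bench. The one on the board is the smallest and lies on the ledge, so it fits. I'll check it in an enlarged crop.

```bash
python3 - <<'E'
import cv2,numpy as np
t=cv2.imread('pics/t0.png')[125:225,200:360]; s=cv2.imread('pics/s0.png')[170:345,155:365]
cv2.imwrite('pics/tc.png',cv2.resize(t,None,fx=5,fy=5,interpolation=cv2.INTER_CUBIC))
s=cv2.resize(s,None,fx=3.4,fy=3.4,interpolation=cv2.INTER_CUBIC);print(s.shape);cv2.imwrite('pics/sc.png',s)
E
```

```text
(595, 714, 3)
```

View pics/tc.png

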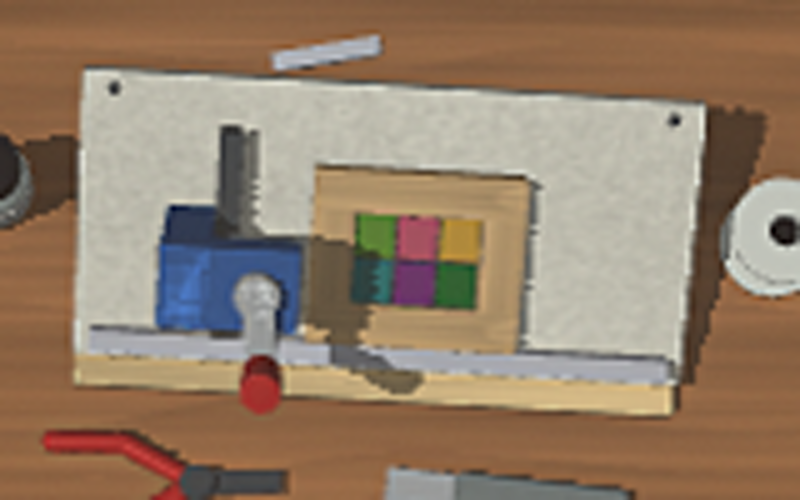

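View pics/sc.png

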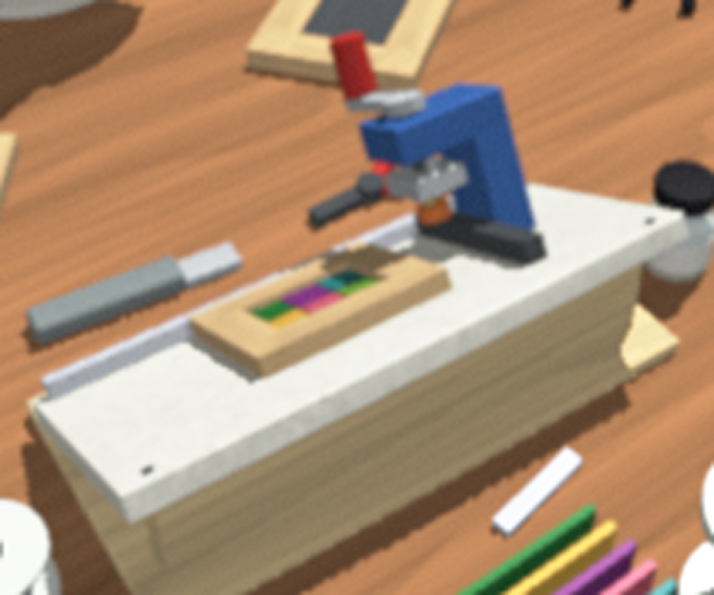

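The crop confirms it: the panel on the board, with coloured glass, has corners at top crop (316,165), (530,178) and (517,352), and is clearly smaller than the two grey-glass ones. The blue head, the hub at (258,293) and the red knob at (261,393) are visible too. The crank points about down-slope. Next I'll solve the board pose from corresponding points.

```bash
cat >> h.py <<'E'
def proj(cm,P):
    T=cm['pose'];c=(np.atleast_2d(P)-T[:3,3])@T[:3,:3]
    s=np.c_[c[:,0],-c[:,1]]/(-c[:,2:3]); s=s*(1+cm['k1']*(s**2).sum(1,keepdims=True))
    return s@cm['intrinsics'][:2,:2].T+cm['intrinsics'][:2,2]
def board(o,yaw): return R.from_euler('ZY',[yaw,-28],degrees=False).as_matrix() if 0 else R.from_euler('z',yaw).as_matrix()@R.from_euler('y',-np.deg2rad(28)).as_matrix()
E
python3 - <<'E'
from h import *
from scipy.optimize import least_squares
np.set_printoptions(precision=2,suppress=True)
ct,cs=arm.camera_model('top'),arm.camera_model('scene')
top=[((84,68),(90,190,0)),((706,104),(90,-190,0)),((316,165),(40,'+',14)),((530,178),(40,'-',14)),((517,352),(-70,'-',14)),((261,393),'k')]
sc=[((683,212),(90,190,0)),((127,498),(90,-190,0)),((262,358),(40,'-',14)),((190,322),(-70,'-',14)),((447,268),(40,'+',14)),((348,39),'k')]
def pts(L,py,th):
    out=[]
    for _,p in L:
        if p=='k': out.append((-15+45*np.cos(th),77-45*np.sin(th),150))
        else: out.append((p[0],p[1] if not isinstance(p[1],str) else py+(65 if p[1]=='+' else -65),p[2]))
    return np.array(out)
ut=(np.array([a for a,_ in top])+.5)/5-.5+[200,125]
us=(np.array([a for a,_ in sc])+.5)/3.4-.5+[155,170]
def f(x):
    B=board(0,x[3])
    return np.r_[(proj(ct,pts(top,x[4],x[5])@B.T+x[:3])-ut).ravel(),(proj(cs,pts(sc,x[4],x[5])@B.T+x[:3])-us).ravel()]
r=least_squares(f,[500,30,80,0,-20,3.1],loss='soft_l1');print(r.x);print(r.fun.reshape(-1,2))
np.save('fit.npy',r.x)
B=board(0,r.x[3]);w=lambda p:B@np.array(p)+r.x[:3]
print('lowz',w((-90,0,0)),'knob',w((-15+45*np.cos(r.x[5]),77-45*np.sin(r.x[5]),130)),'hub',w((-15,77,109)),'panel end',w((-15,r.x[4]-65,14)))
E
```

```text
[633.78 -57.04  69.71  -0.05 -19.22  -3.25]
[[-0.91  0.32]
 [ 0.19 -0.46]
 [-0.3   0.41]
 [-0.09 -0.01]
 [-0.29 -0.11]
 [-0.31  0.18]
 [ 1.03 -0.25]
 [-1.01  0.19]
 [-0.46  0.81]
 [-0.24 -0.34]
 [ 0.72  0.41]
 [-0.49 -0.34]]
lowz [554.4  -53.28  27.46] knob [523.54  20.51 156.45] hub [573.08  22.92 158.91] panel end [ 610.   -140.23   75.03]
```

The fit residuals are under about 1 px. The panel is about 44 mm short of the stop, the crank is at about 3.03, and the board surface height is plausible. I'll write the move calculator.

```bash
cat >> h.py <<'E'
np.set_printoptions(precision=3,suppress=True)
X=np.load('fit.npy'); B=board(0,X[3]); O=X[:3]
RT=B@np.diag([-1.,1.,-1.])   # tool x->-bx, y->by, z->-bz
def cur(ahead=173.):
    s=arm.read_state(); Rc=R.from_quat(s['ee_rot']).as_matrix()
    tip=B.T@(s['position']+Rc[:,2]*ahead-O)
    print('clock',s['clock'],'tip board',tip,'F board',B.T@s['contact_force'],'w',s['gripper_width'])
    return s,Rc
def goto(b,ahead=173.):
    s,Rc=cur(ahead); p=O+B@np.array(b,float)-RT[:,2]*ahead
    print('travel',Rc.T@(p-s['position']),'dr',R.from_matrix(Rc.T@RT).as_rotvec(),'TCP',p)
E
python3 -c "
from h import *
goto((-20,-130,120))"
```

```text
clock 0.1 tip board [-317.491 -567.692  351.15 ] F board [-0.77   0.086  0.427] w 85.31016168981651
travel [-409.634  328.575   85.28 ] dr [ 0.078 -0.485  0.303] TCP [ 472.592 -179.554  319.029]
```

Call:
move_arm(
  fingers=[0,0,0,0,0,0,0,0,0,0],
  travel=[
    [-40,32,0],
    [-80,64,0],
    [-120,96,0],
    [-160,128,0],
    [-200,160,10],
    [-240,192,25],
    [-280,225,40],
    [-320,257,55],
    [-365,292,70],
    [-410,328,85],
  ],
  dr=[
    [0,0,0],
    [0.01,-0.05,0.03],
    [0.02,-0.1,0.06],
    [0.025,-0.15,0.1],
    [0.03,-0.2,0.13],
    [0.04,-0.26,0.16],
    [0.05,-0.32,0.2],
    [0.06,-0.37,0.23],
    [0.07,-0.43,0.27],
    [0.078,-0.485,0.303],
  ],
)

```text
clock: 1.1
position: [453.2, -206.7, 328.8]
ee_rot: [0.023, 0.969, -0.006, 0.244]
contact_force: [1.3, -0.9, 0.6]
gripper_width: -0.2
grasp_force: 0.0
```

```bash
python3 -c "
from h import *
goto((-20,-130,40))"
```

```text
clock 1.1 tip board [ -30.639 -158.212  137.173] F board [ 1.462 -0.873 -0.11 ] w -0.15092730870408383
travel [-10.946  28.129  97.186] dr [-0.001  0.004 -0.001] TCP [ 510.108 -181.33   248.393]
```

Call:
move_arm(
  fingers=[0,0],
  travel=[
    [0,0,0],
    [0,0,0],
  ],
  dr=[
    [0,0,0],
    [0,0,0],
  ],
)

```text
clock: 1.3
position: [452.5, -207.2, 328.1]
ee_rot: [0.021, 0.97, -0.006, 0.241]
contact_force: [-0.3, 0.2, -0.1]
gripper_width: 0.1
grasp_force: 0.0
```

```bash
python3 -c "
from h import *
snap('wrist','w0')
goto((-20,-125,5))"
```

```text
clock 1.35 tip board [ -32.3   -159.828  137.417] F board [ 0.476 -0.634  0.812] w 0.18685855652244282
travel [-12.354  34.744 132.362] dr [-0.001 -0.001  0.002] TCP [ 526.758 -177.113  217.49 ]
```

View pics/w0.png

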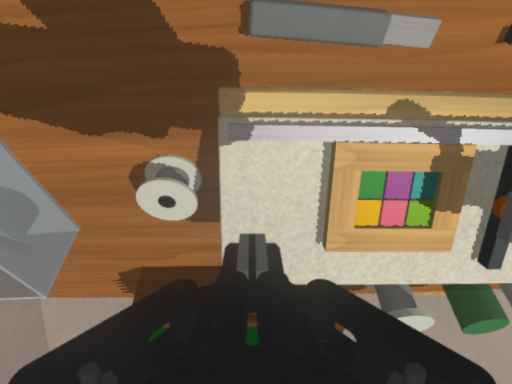

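The wrist view shows the panel with left corners at (333,143) and (325,250), the ledge along row 132, and a clear landing strip between the board's left edge (col 220) and the panel. I'll check this against the fit.

```bash
cat >> h.py <<'E'
def cast(cm,uv,z):
    K=cm['intrinsics']; d=(np.array(uv,float)-K[:2,2])/K[0,0]; s=d.copy()
    for _ in range(20): s=d/(1+cm['k1']*(s@s))
    v=B.T@cm['pose'][:3,:3]@np.array([s[0],-s[1],-1]); c=B.T@(cm['pose'][:3,3]-O)
    return c+v*(z-c[2])/v[2]
E
python3 -c "
from h import *
m=arm.camera_model('wrist')
for uv,z in [((333,143),14),((325,250),14),((474,145),14),((455,252),14),((222,120),0),((221,284),0)]: print(uv,cast(m,uv,z))"
```

```text
(333, 143) [-68.706 -87.61   14.   ]
(325, 250) [ 39.584 -86.079  14.   ]
(474, 145) [-68.215  43.091  14.   ]
(455, 252) [42.482 49.525 14.   ]
(222, 120) [ -87.227 -188.079    0.   ]
(221, 284) [  90.603 -194.17     0.   ]
```

Call:
move_arm(
  fingers=[0,0,0,0,0,0,0],
  travel=[
    [-4,10,25],
    [-8,20,50],
    [-12,30,70],
    [-12,34,90],
    [-12,34,105],
    [-12,34,115],
    [-12,34,115],
  ],
  dr=[
    [0,0,0],
    [0,0,0],
    [0,0,0],
    [0,0,0],
    [0,0,0],
    [0,0,0],
    [0,0,0],
  ],
)

```text
clock: 2.05
position: [519.7, -182.7, 234.5]
ee_rot: [0.023, 0.97, -0.004, 0.24]
contact_force: [-0.4, -0.2, -0.2]
gripper_width: -0.1
grasp_force: 0.0
```

```bash
python3 -c "
from h import *
goto((-20,-110,6))"
```

```text
clock 2.05 tip board [ -18.646 -130.338   23.233] F board [-0.441 -0.257  0.001] w -0.06371862605487524
travel [ 1.955 20.837 17.305] dr [ 0.003 -0.004 -0.002] TCP [ 526.998 -162.107  218.373]
```

Call:
move_arm(
  fingers=[0,0,0,0,0,0,0,0,0,0],
  travel=[
    [0,0,8],
    [0,0,14],
    [0,0,17],
    [0,5,17],
    [0,13,17],
    [0,20,17],
    [0,26,17],
    [0,31,17],
    [0,36,17],
    [0,41,17],
  ],
  dr=[
    [0,0,0],
    [0,0,0],
    [0,0,0],
    [0,0,0],
    [0,0,0],
    [0,0,0],
    [0,0,0],
    [0,0,0],
    [0,0,0],
    [0,0,0],
  ],
)

```text
clock: 3.05
position: [534.3, -150.9, 228.4]
ee_rot: [0.019, 0.972, 0.008, 0.234]
contact_force: [-0.4, 1.4, 0.0]
gripper_width: 0.0
grasp_force: 0.0
```

```bash
python3 -c "
from h import *
goto((-20,-60,6))"
```

```text
clock 3.05 tip board [-12.162 -93.498  11.802] F board [-0.348  1.354  0.239] w 0.021270368444652056
travel [10.562 38.283  6.983] dr [ 0.029 -0.017  0.001] TCP [ 529.363 -112.163  218.373]
```

Call:
move_arm(
  fingers=[0],
  travel=[
    [0,0,0],
  ],
  dr=[
    [0,0,0],
  ],
)

```text
clock: 3.15
position: [534.4, -150.9, 228.5]
ee_rot: [0.019, 0.972, 0.008, 0.234]
contact_force: [-0.1, -0.4, -0.2]
gripper_width: 0.2
grasp_force: 0.0
```

```bash
python3 -c "
from h import *
goto((-20,-60,6));print(arm.read_state())"
```

```text
clock 3.15 tip board [-12.055 -93.444  11.791] F board [-0.135 -0.371 -0.144] w 0.15605734335801472
travel [10.602 38.251  6.973] dr [ 0.029 -0.016  0.002] TCP [ 529.363 -112.163  218.373]
{'clock': 3.15, 'joints': array([ 0.017,  0.41 , -0.528,  0.003, -0.16 , -1.629]), 'joint_vel': array([-0.01 ,  0.002,  0.001, -0.01 , -0.002,  0.014]), 'joint_efforts': array([  0.146, -34.583,  12.901,   2.724,   0.915,  -0.06 ]), 'position': array([ 534.388, -150.854,  228.466]), 'ee_rot': array([0.019, 0.972, 0.008, 0.234]), 'contact_force': array([-0.069, -0.369, -0.191]), 'wrist_torque': array([-0.042,  0.878,  0.002]), 'grasp_force': 0.0, 'gripper_width': 0.15605734335801472}
```

Joint 5 sits at its limit (-0.16), so a tool fully normal to the board isn't reachable here. I'll use a tool only about 10° off vertical. It stays in the board's x–z plane, so the finger faces still push square along y.

```bash
sed -i "s/^RT=.*/RT=R.from_euler('z',X[3]).as_matrix()@R.from_euler('y',-np.deg2rad(10)).as_matrix()@np.diag([-1.,1.,-1.])/" h.py
python3 -c "
from h import *
goto((-22,-98,10))"
```

```text
clock 3.15 tip board [-12.055 -93.444  11.791] F board [-0.135 -0.371 -0.144] w 0.15605734335801472
travel [-40.835   0.042   9.502] dr [0.028 0.298 0.007] TCP [ 575.046 -152.369  238.587]
```

Call:
move_arm(
  fingers=[0,0,0,0,0,0],
  travel=[
    [-8,-4,-3],
    [-16,-4,0],
    [-25,-2,2],
    [-33,0,5],
    [-41,0,8],
    [-41,0,9],
  ],
  dr=[
    [0.006,0.06,0],
    [0.01,0.12,0],
    [0.02,0.18,0],
    [0.025,0.24,0],
    [0.028,0.298,0.007],
    [0.028,0.298,0.007],
  ],
)

```text
clock: 3.75
position: [576.3, -153.0, 239.2]
ee_rot: [0.024, 0.996, -0.002, 0.088]
contact_force: [0.1, -0.4, -0.4]
gripper_width: 0.0
grasp_force: 0.0
```

```bash
python3 -c "
from h import *
goto((-22,-60,10));print(arm.read_state()['joints'])"
```

```text
clock 3.75 tip board [-20.367 -98.549   9.847] F board [-0.087 -0.436 -0.355] w 0.01260586751417039
travel [ 1.389 38.543  0.355] dr [-0.     0.001 -0.001] TCP [ 576.843 -114.411  238.587]
[ 0.014  0.474 -0.331  0.019 -0.591 -1.648]
```

Good. Now I'll push along +y (tool y).

Call:
move_arm(
  fingers=[0,0,0,0,0,0,0,0,0,0],
  travel=[
    [0,3,0],
    [0,7,0],
    [0,11,0],
    [0,15,0],
    [0,19,0],
    [0,23,0],
    [0,27,0],
    [0,31,0],
    [0,34,0],
    [0,36,0],
  ],
  dr=[
    [0,0,0],
    [0,0,0],
    [0,0,0],
    [0,0,0],
    [0,0,0],
    [0,0,0],
    [0,0,0],
    [0,0,0],
    [0,0,0],
    [0,0,0],
  ],
)

```text
clock: 4.75
position: [576.6, -116.6, 238.9]
ee_rot: [0.024, 0.996, -0.002, 0.087]
contact_force: [-0.8, -2.3, 0.3]
gripper_width: -0.2
grasp_force: 0.8
```

```bash
python3 -c "
from h import *
goto((-22,-54,10));snap('scene','s1')
t=snap('top','t1')
s=cv2.imread('pics/s1.png')[170:345,155:365];t=cv2.imread('pics/t1.png')[125:225,200:360]
cv2.imwrite('pics/c1.png',np.hstack([cv2.resize(s,(400,333),interpolation=2),cv2.resize(t,(400,333),interpolation=2)]))"
```

```text
clock 4.75 tip board [-22.155 -62.207  10.394] F board [-0.421 -2.379  0.614] w -0.18499622999116297
travel [-0.123  8.224  0.327] dr [ 0.    -0.001 -0.001] TCP [ 577.127 -108.418  238.587]
```

View pics/c1.png

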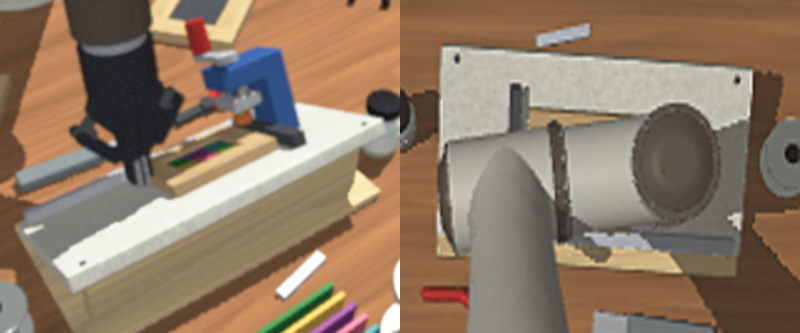

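The panel is pushed and still square on the ledge, close to the stop. I'll creep the last few millimetres.

Call:
move_arm(
  fingers=[0,0,0,0,0],
  travel=[
    [0,1.5,0],
    [0,3,0],
    [0,4,0],
    [0,5,0],
    [0,6,0],
  ],
  dr=[
    [0,0,0],
    [0,0,0],
    [0,0,0],
    [0,0,0],
    [0,0,0],
  ],
)

```text
clock: 5.35
position: [576.9, -111.0, 239.0]
ee_rot: [0.024, 0.996, -0.002, 0.087]
contact_force: [-0.0, -2.0, -0.0]
gripper_width: -0.1
grasp_force: 0.9
```

Call:
move_arm(
  fingers=[0,0],
  travel=[
    [0,1,0],
    [0,2,0],
  ],
  dr=[
    [0,0,0],
    [0,0,0],
  ],
)

```text
clock: 5.55
position: [577.0, -108.9, 238.9]
ee_rot: [0.024, 0.996, -0.002, 0.087]
contact_force: [0.2, -1.6, -0.0]
gripper_width: 0.1
grasp_force: 0.9
```

Call:
move_arm(
  fingers=[0,0],
  travel=[
    [0,1,0],
    [0,2,0],
  ],
  dr=[
    [0,0,0],
    [0,0,0],
  ],
)

```text
clock: 5.75
position: [577.1, -106.9, 239.0]
ee_rot: [0.024, 0.996, -0.002, 0.087]
contact_force: [0.2, -2.0, 1.0]
gripper_width: 0.2
grasp_force: 0.9
```

Call:
move_arm(
  fingers=[0,0],
  travel=[
    [0,1,0],
    [0,1.5,0],
  ],
  dr=[
    [0,0,0],
    [0,0,0],
  ],
)

```text
clock: 5.95
position: [577.1, -105.4, 239.2]
ee_rot: [0.024, 0.996, -0.002, 0.087]
contact_force: [-0.9, -2.1, 2.3]
gripper_width: -0.1
grasp_force: 1.3
```

Call:
move_arm(
  fingers=[0,0],
  travel=[
    [0,1,0],
    [0,1.5,0],
  ],
  dr=[
    [0,0,0],
    [0,0,0],
  ],
)

```text
clock: 6.15
position: [577.2, -104.0, 239.3]
ee_rot: [0.024, 0.996, -0.002, 0.087]
contact_force: [-2.7, -2.5, 3.1]
gripper_width: -0.2
grasp_force: 1.9
```

Call:
move_arm(
  fingers=[0,0],
  travel=[
    [0,1,0],
    [0,1.5,0],
  ],
  dr=[
    [0,0,0],
    [0,0,0],
  ],
)

```text
clock: 6.35
position: [577.2, -102.6, 239.3]
ee_rot: [0.024, 0.996, -0.002, 0.087]
contact_force: [-3.0, -3.3, 4.3]
gripper_width: 0.2
grasp_force: 2.6
```

```bash
python3 -c "
from h import *
cur();s=snap('scene','s2')
cv2.imwrite('pics/c2.png',cv2.resize(s[200:290,190:330],None,fx=5,fy=5,interpolation=2)[:,:,::-1])"
```

```text
clock 6.35 tip board [-21.897 -48.252  10.725] F board [-0.481 -3.395  5.141] w 0.23416658373118654
```

View pics/c2.png

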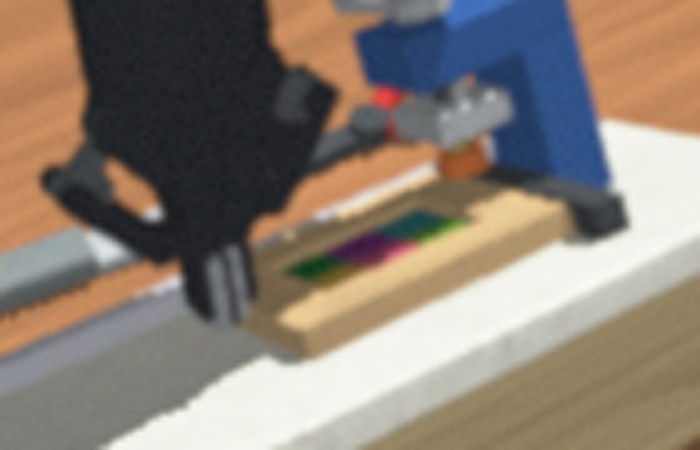

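```bash
python3 -c "
from h import *
m=arm.camera_model('scene')
P=lambda u,v:((u+.5)/5-.5+190,(v+.5)/5-.5+200)
for uv,z in [((303,335),14),((306,357),0),((568,205),14),((575,207),14),((475,180),14)]: print(uv,cast(m,P(*uv),z))"
```

```text
(303, 335) [ 39.854 -41.95   14.   ]
(306, 357) [ 27.546 -38.569   0.   ]
(568, 205) [38.517 89.155 14.   ]
(575, 207) [43.806 88.986 14.   ]
(475, 180) [-36.239  90.335  14.   ]
```

Call:
move_arm(
  fingers=[0,0],
  travel=[
    [0,0,-3],
    [0,1,-3],
  ],
  dr=[
    [0,0,0],
    [0,0,0],
  ],
)

```text
clock: 6.6
position: [577.0, -101.7, 242.0]
ee_rot: [0.024, 0.996, -0.002, 0.087]
contact_force: [0.2, -7.6, -0.5]
gripper_width: 0.1
grasp_force: 3.9
```

The panel's −y corner measures y −42 and its +y edge 89, so it is practically home and force is building. A little more to seat it.

Call:
move_arm(
  fingers=[0,0,0],
  travel=[
    [0,0.5,0],
    [0,1,0],
    [0,1,0],
  ],
  dr=[
    [0,0,0],
    [0,0,0],
    [0,0,0],
  ],
)

```text
clock: 6.9
position: [577.1, -101.5, 242.0]
ee_rot: [0.024, 0.996, -0.003, 0.087]
contact_force: [-0.2, -8.2, 0.6]
gripper_width: -0.0
grasp_force: 4.1
```

Call:
move_arm(
  fingers=[0,0,0],
  travel=[
    [0,1,0],
    [0,2,0],
    [0,2,0],
  ],
  dr=[
    [0,0,0],
    [0,0,0],
    [0,0,0],
  ],
)

```text
clock: 7.2
position: [577.1, -100.9, 242.0]
ee_rot: [0.025, 0.996, -0.003, 0.087]
contact_force: [0.7, -15.4, -0.0]
gripper_width: 0.0
grasp_force: 7.8
```

Seated: 15 N with no further travel. I'll back off, rise, and go above the knob.

Call:
move_arm(
  fingers=[0,0,30,50,50,50,50,50,50,50],
  travel=[
    [0,-4,0],
    [0,-12,0],
    [0,-20,-15],
    [0,-20,-45],
    [0,-20,-80],
    [0,-20,-120],
    [0,-15,-160],
    [0,0,-190],
    [0,0,-200],
    [0,0,-200],
  ],
  dr=[
    [0,0,0],
    [0,0,0],
    [0,0,0],
    [0,0,0],
    [0,0,0],
    [0,0,0],
    [0,0,0],
    [0,0,0],
    [0,0,0],
    [0,0,0],
  ],
)

```text
clock: 8.2
position: [542.4, -96.4, 440.5]
ee_rot: [0.024, 0.996, -0.001, 0.089]
contact_force: [0.3, 0.4, -0.2]
gripper_width: 49.7
grasp_force: 0.0
```

```bash
python3 -c "
from h import *
im=snap('wrist','w1');m=arm.camera_model('wrist')
h=cv2.cvtColor(im,cv2.COLOR_RGB2HSV)
mk=((h[...,0]<6)|(h[...,0]>174))&(h[...,1]>170)&(h[...,2]>70)
n,l,st,c=cv2.connectedComponentsWithStats(mk.astype('uint8'))
for i in range(1,n):
    if st[i,4]>40: print(st[i],c[i],cast(m,c[i],140))
K=lambda z:(-15+45*np.cos(X[5]),77-45*np.sin(X[5]),z)
print(K(130),[proj(m,O+B@np.array(K(z))) for z in(110,130,150)])
goto(K(190),155)"
```

```text
[387   5  80  34 929] [426.873  16.799] [-123.734   91.129  140.   ]
[386  40  70  28 786] [419.369  58.223] [-91.015  84.417 140.   ]
[393  78  31  31 742] [407.969  92.826] [-64.088  75.051 140.   ]
[469 319  43  49 253] [491.324 344.138] [130.679 143.469 140.   ]
(np.float64(-59.74802965491117), np.float64(72.24459864962057), 130) [array([[386.777, 108.897]]), array([[398.066, 102.204]]), array([[411.377,  94.312]])]
clock 8.25 tip board [ 46.111 -43.645 220.268] F board [-1.08   0.581 -1.046] w 49.86410864614979
travel [ 91.465 115.912  61.664] dr [ 0.001 -0.    -0.001] TCP [468.518  23.111 362.07 ]
```

View pics/w1.png

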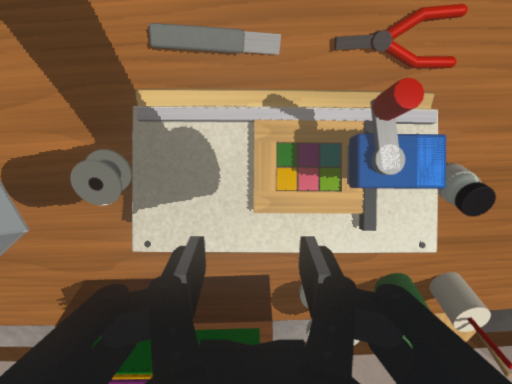

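The wrist view shows the red knob top at (410,90), matching the fit's predicted (411,94). The hub is at (390,158), and the panel's right edge (col 363) meets the dark stop. Moving above the knob.

Call:
move_arm(
  fingers=[56,56,56,56,56,56,56],
  travel=[
    [20,25,5],
    [40,50,15],
    [60,75,30],
    [75,97,45],
    [87,110,55],
    [91,116,62],
    [91,116,62],
  ],
  dr=[
    [0,0,0],
    [0,0,0],
    [0,0,0],
    [0,0,0],
    [0,0,0],
    [0,0,0],
    [0,0,0],
  ],
)

```text
clock: 8.95
position: [468.8, 23.0, 359.9]
ee_rot: [0.024, 0.996, -0.003, 0.085]
contact_force: [-0.0, -0.6, -0.5]
gripper_width: 56.4
grasp_force: 0.0
```

```bash
python3 -c "
from h import *
print(arm.read_state()['joints'])
goto((-59.7,72.2,135),155)"
```

```text
[ 0.416  0.126 -0.516  0.109 -0.781 -2.106]
clock 8.95 tip board [-61.228  71.944 188.174] F board [-0.217 -0.55  -0.437] w 56.357518695168
travel [-17.362   0.094  50.011] dr [-0.002 -0.005 -0.   ] TCP [494.35   21.843 313.53 ]
```

Call:
move_arm(
  fingers=[56,56,56,56,24,15,15,15,15,15],
  travel=[
    [-5,0,15],
    [-10,0,30],
    [-15,0,43],
    [-17,0,50],
    [-17,0,50],
    [-17,0,50],
    [-17,0,50],
    [-17,0,50],
    [-17,0,50],
    [-17,0,50],
  ],
  dr=[
    [0,0,0],
    [0,0,0],
    [0,0,0],
    [0,0,0],
    [0,0,0],
    [0,0,0],
    [0,0,0],
    [0,0,0],
    [0,0,0],
    [0,0,0],
  ],
)

```text
clock: 9.95
position: [494.6, 21.5, 316.3]
ee_rot: [0.024, 0.996, -0.002, 0.087]
contact_force: [-0.4, -1.0, 1.0]
gripper_width: 22.3
grasp_force: 58.9
```

```bash
cat >> h.py <<'E'
def arc(th0,n,st):
    # tool-frame shifts carrying grasp point from current commanded spot (assumed at th0) round the crank circle
    s,Rc=cur(155); c=lambda t:B@np.array([45*np.cos(t),-45*np.sin(t),0])
    b=B.T@(s['position']+Rc[:,2]*155-O); print('ang',np.arctan2(-(b[1]-77),b[0]+15)%(2*np.pi),'rad',np.hypot(b[0]+15,b[1]-77))
    print([list(np.round(Rc.T@(c(th0+st*k)-c(th0)),1)) for k in range(1,n+1)])
E
python3 -c "
from h import *
print(arm.read_state()['contact_force'])
arc(3.03,10,.15)"
```

```text
[-0.361 -1.017  0.965]
clock 9.95 tip board [-58.159  71.92  137.329] F board [ 0.177 -1.033  0.999] w 22.254453378342415
ang 3.02442165953874 rad 43.457350486697536
[[np.float64(0.2), np.float64(6.7), np.float64(0.1)], [np.float64(-0.5), np.float64(13.4), np.float64(-0.2)], [np.float64(-2.1), np.float64(20.0), np.float64(-0.7)], [np.float64(-4.7), np.float64(26.1), np.float64(-1.5)], [np.float64(-8.1), np.float64(31.8), np.float64(-2.6)], [np.float64(-12.3), np.float64(36.9), np.float64(-4.0)], [np.float64(-17.2), np.float64(41.3), np.float64(-5.6)], [np.float64(-22.6), np.float64(44.9), np.float64(-7.4)], [np.float64(-28.5), np.float64(47.6), np.float64(-9.3)], [np.float64(-34.7), np.float64(49.3), np.float64(-11.3)]]
```

Call:
move_arm(
  fingers=[15,15,15,15,15,15,15,15,15,15],
  travel=[
    [0.2,6.7,0.1],
    [-0.5,13.4,-0.2],
    [-2.1,20,-0.7],
    [-4.7,26.1,-1.5],
    [-8.1,31.8,-2.6],
    [-12.3,36.9,-4],
    [-17.2,41.3,-5.6],
    [-22.6,44.9,-7.4],
    [-28.5,47.6,-9.3],
    [-34.7,49.3,-11.3],
  ],
  dr=[
    [0,0,0],
    [0,0,0],
    [0,0,0],
    [0,0,0],
    [0,0,0],
    [0,0,0],
    [0,0,0],
    [0,0,0],
    [0,0,0],
    [0,0,0],
  ],
)

```text
clock: 10.95
position: [528.0, 68.9, 332.2]
ee_rot: [0.025, 0.996, -0.003, 0.084]
contact_force: [-4.6, -5.2, 3.8]
gripper_width: 22.6
grasp_force: 59.6
```

```bash
python3 -c "
from h import *
print(arm.read_state()['joints'])
arc(4.53,10,.17)"
```

```text
[ 0.452  0.264 -0.419  0.122 -0.745 -2.157]
clock 10.95 tip board [-24.146 120.329 137.078] F board [-2.078 -5.457  5.379] w 22.635702279212676
ang 4.5043682871847475 rad 44.283613983755664
[[np.float64(-7.2), np.float64(0.7), np.float64(-2.4)], [np.float64(-14.4), np.float64(0.2), np.float64(-4.8)], [np.float64(-21.5), np.float64(-1.6), np.float64(-7.1)], [np.float64(-28.1), np.float64(-4.7), np.float64(-9.3)], [np.float64(-34.2), np.float64(-8.9), np.float64(-11.3)], [np.float64(-39.5), np.float64(-14.1), np.float64(-13.1)], [np.float64(-43.9), np.float64(-20.2), np.float64(-14.5)], [np.float64(-47.2), np.float64(-27.0), np.float64(-15.6)], [np.float64(-49.4), np.float64(-34.3), np.float64(-16.3)], [np.float64(-50.5), np.float64(-41.8), np.float64(-16.6)]]
```

Call:
move_arm(
  fingers=[15,15,15,15,15,15,15,15,15,15],
  travel=[
    [-7.2,0.7,-2.4],
    [-14.4,0.2,-4.8],
    [-21.5,-1.6,-7.1],
    [-28.1,-4.7,-9.3],
    [-34.2,-8.9,-11.3],
    [-39.5,-14.1,-13.1],
    [-43.9,-20.2,-14.5],
    [-47.2,-27,-15.6],
    [-49.4,-34.3,-16.3],
    [-50.5,-41.8,-16.6],
  ],
  dr=[
    [0,0,0],
    [0,0,0],
    [0,0,0],
    [0,0,0],
    [0,0,0],
    [0,0,0],
    [0,0,0],
    [0,0,0],
    [0,0,0],
    [0,0,0],
  ],
)

```text
clock: 11.95
position: [574.1, 25.6, 358.3]
ee_rot: [0.024, 0.996, -0.002, 0.087]
contact_force: [-3.0, 3.7, 5.4]
gripper_width: 22.9
grasp_force: 59.7
```

```bash
python3 -c "
from h import *
print(arm.read_state()['joints'])
arc(6.23,10,.15)"
```

```text
[ 0.34   0.304 -0.275  0.088 -0.832 -2.012]
clock 11.95 tip board [ 31.534  79.904 137.25 ] F board [-0.241  3.542  6.273] w 22.886944706528272
ang 6.220866229386279 rad 46.624371645785104
[[np.float64(0.1), np.float64(-6.7), np.float64(0.0)], [np.float64(1.2), np.float64(-13.4), np.float64(0.4)], [np.float64(3.3), np.float64(-19.8), np.float64(1.0)], [np.float64(6.2), np.float64(-25.8), np.float64(2.0)], [np.float64(9.9), np.float64(-31.3), np.float64(3.2)], [np.float64(14.4), np.float64(-36.1), np.float64(4.6)], [np.float64(19.5), np.float64(-40.2), np.float64(6.3)], [np.float64(25.1), np.float64(-43.4), np.float64(8.1)], [np.float64(31.1), np.float64(-45.7), np.float64(10.1)], [np.float64(37.4), np.float64(-47.1), np.float64(12.1)]]
```

Call:
move_arm(
  fingers=[15,15,15,15,15,15,15,15,15,15],
  travel=[
    [0.1,-6.7,0],
    [1.2,-13.4,0.4],
    [3.3,-19.8,1],
    [6.2,-25.8,2],
    [9.9,-31.3,3.2],
    [14.4,-36.1,4.6],
    [19.5,-40.2,6.3],
    [25.1,-43.4,8.1],
    [31.1,-45.7,10.1],
    [37.4,-47.1,12.1],
  ],
  dr=[
    [0,0,0],
    [0,0,0],
    [0,0,0],
    [0,0,0],
    [0,0,0],
    [0,0,0],
    [0,0,0],
    [0,0,0],
    [0,0,0],
    [0,0,0],
  ],
)

```text
clock: 12.95
position: [537.7, -20.6, 340.6]
ee_rot: [0.024, 0.996, -0.002, 0.089]
contact_force: [0.7, 2.9, 4.4]
gripper_width: 22.4
grasp_force: 59.7
```

```bash
python3 -c "
from h import *
print(arm.read_state()['joints'])
arc(7.73,10,.12)"
```

```text
[ 0.276  0.261 -0.384  0.082 -0.757 -1.95 ]
clock 12.95 tip board [ -6.333  31.937 137.466] F board [2.611 2.959 3.623] w 22.3627448436847
ang 1.380788741991824 rad 45.8893771158693
[[np.float64(5.1), np.float64(-0.4), np.float64(1.6)], [np.float64(10.3), np.float64(-0.1), np.float64(3.3)], [np.float64(15.3), np.float64(0.9), np.float64(4.9)], [np.float64(20.2), np.float64(2.5), np.float64(6.5)], [np.float64(24.9), np.float64(4.6), np.float64(8.0)], [np.float64(29.4), np.float64(7.4), np.float64(9.4)], [np.float64(33.4), np.float64(10.7), np.float64(10.7)], [np.float64(37.1), np.float64(14.4), np.float64(11.9)], [np.float64(40.3), np.float64(18.7), np.float64(12.9)], [np.float64(43.0), np.float64(23.2), np.float64(13.8)]]
```

Call:
move_arm(
  fingers=[15,15,15,15,15,15,15,15,15,15],
  travel=[
    [5.1,-0.4,1.6],
    [10.3,-0.1,3.3],
    [15.3,0.9,4.9],
    [20.2,2.5,6.5],
    [24.9,4.6,8],
    [29.4,7.4,9.4],
    [33.4,10.7,10.7],
    [37.1,14.4,11.9],
    [40.3,18.7,12.9],
    [40.3,18.7,12.9],
  ],
  dr=[
    [0,0,0],
    [0,0,0],
    [0,0,0],
    [0,0,0],
    [0,0,0],
    [0,0,0],
    [0,0,0],
    [0,0,0],
    [0,0,0],
    [0,0,0],
  ],
)

```text
clock: 13.95
position: [500.1, 0.9, 319.7]
ee_rot: [0.024, 0.996, -0.002, 0.087]
contact_force: [1.1, 1.6, 5.6]
gripper_width: 22.4
grasp_force: 59.7
```

```bash
python3 -c "
from h import *
arc(8.81,4,.05)
s=snap('scene','s3')
cv2.imwrite('pics/c3.png',cv2.resize(s[170:290,190:330],None,fx=5,fy=5,interpolation=2)[:,:,::-1])"
```

```text
clock 13.95 tip board [-51.028  51.667 137.361] F board [3.51  1.621 4.45 ] w 22.375423505951897
ang 2.5287594248369656 rad 44.0425344319925
[[np.float64(1.2), np.float64(1.9), np.float64(0.4)], [np.float64(2.3), np.float64(3.8), np.float64(0.7)], [np.float64(3.3), np.float64(5.8), np.float64(1.1)], [np.float64(4.2), np.float64(7.8), np.float64(1.4)]]
```

View pics/c3.png

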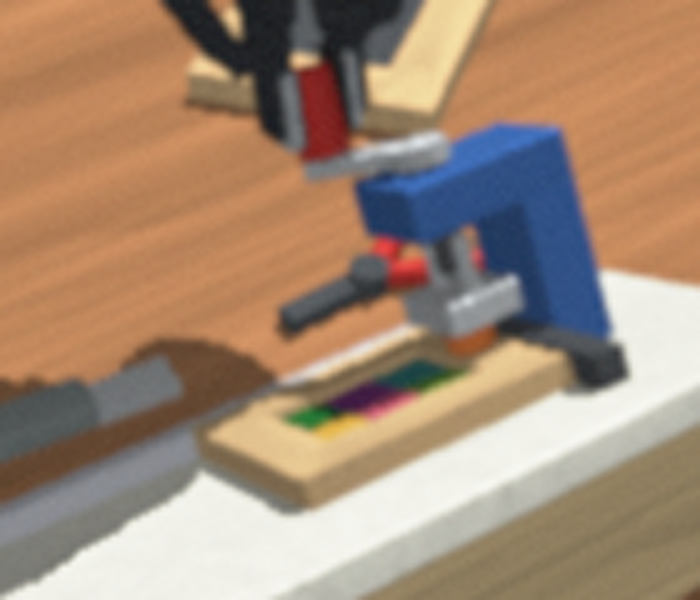

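The foot (475,340) is down on the end rail, the panel is at the stop, and the crank reads about 8.81. I'll go slightly further, still short of the solid end at 9.4.

Call:
move_arm(
  fingers=[15,15,15,15],
  travel=[
    [1.2,1.9,0.4],
    [2.3,3.8,0.7],
    [3.3,5.8,1.1],
    [4.2,7.8,1.4],
  ],
  dr=[
    [0,0,0],
    [0,0,0],
    [0,0,0],
    [0,0,0],
  ],
)

```text
clock: 14.4
position: [497.0, 8.4, 317.9]
ee_rot: [0.024, 0.996, -0.002, 0.087]
contact_force: [1.5, -3.5, 4.4]
gripper_width: 22.8
grasp_force: 59.7
```

```bash
python3 -c "
from h import *
arc(9.0,1,.05)
s,Rc=cur(155);print('normal dir in tool',Rc.T@B[:,2])"
```

```text
clock 14.4 tip board [-54.829  58.83  137.349] F board [ 3.518 -3.465  3.086] w 22.794931495279425
ang 2.713600011144029 rad 43.777520293883875
[[np.float64(0.8), np.float64(2.1), np.float64(0.3)]]
clock 14.4 tip board [-54.829  58.83  137.349] F board [ 3.518 -3.465  3.086] w 22.794931495279425
normal dir in tool [ 0.309 -0.001 -0.951]
```

Resistance on the handle is about 4.6 N tangential at about 9.0 rad. Releasing and withdrawing along the knob axis.

Call:
move_arm(
  fingers=[50,56,56,56,56,56,56,56,56,56],
  travel=[
    [0,0,0],
    [0,0,0],
    [0,0,0],
    [0,0,0],
    [3,0,-10],
    [9,0,-28],
    [17,0,-55],
    [26,0,-85],
    [26,0,-120],
    [26,0,-120],
  ],
  dr=[
    [0,0,0],
    [0,0,0],
    [0,0,0],
    [0,0,0],
    [0,0,0],
    [0,0,0],
    [0,0,0],
    [0,0,0],
    [0,0,0],
    [0,0,0],
  ],
)

```text
clock: 15.4
position: [450.4, 10.7, 437.3]
ee_rot: [0.024, 0.995, -0.0, 0.092]
contact_force: [-0.4, 0.8, 0.3]
gripper_width: 55.8
grasp_force: 0.0
```

```bash
python3 -c "
from h import *
cur(155)
s=snap('scene','s4');w=snap('wrist','w4')
cv2.imwrite('pics/c4.png',np.hstack([cv2.resize(s[170:290,190:330],(438,375),interpolation=2),cv2.resize(w,(360,270),interpolation=3)if 0 else cv2.copyMakeBorder(cv2.resize(w,(360,270)),0,105,0,0,0)])[:,:,::-1])"
```

```text
clock 15.4 tip board [-38.303  59.61  264.168] F board [-0.229  0.739  0.45 ] w 55.822950653348485
```

View pics/c4.png

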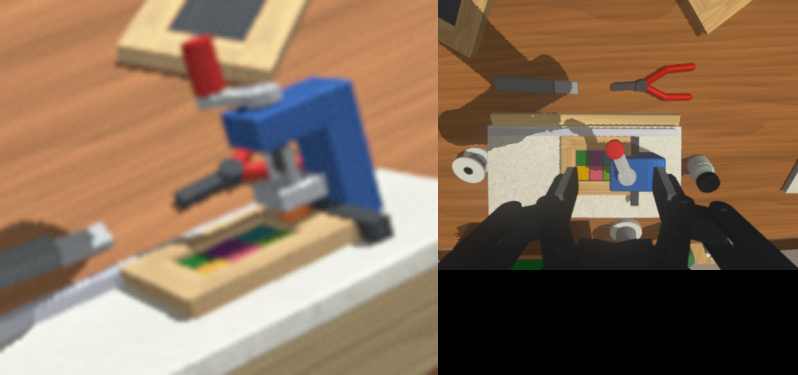

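The gripper is clear of everything. The foot at crop (295,213) presses the panel's end rail, the panel is square against the stop at (355,225), the knob stayed where I left it, and the bystanders haven't moved. Handing in.

```bash
python3 -c "
from bench import arm
print(arm.job_done())"
```

```text
the job is handed in; nothing more can be done
None
```

The job is handed in: the panel is square against the stop, and the foot presses on its frame with the crank at about 9.0 rad, short of the solid end at about 9.4; the handle is released and the other things are untouched.

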